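Push a worn bearing through the self-closing flap of the bench chute

ROBOT

A 7-joint arm with a two-finger parallel gripper is mounted at the origin on a cart in front of the work surface, level with it; the furniture and walls round the work are solid. World frame = base frame: x ahead of the robot, y to its left, z up, the work surface at z = 0. Lengths are in m, angles in rad, forces in N, time in s.
With the tool pointing down it reaches from about 0.4 to 0.85 m from the base axis. Payload 10.4 kg.
Tool frame: the origin (TCP) lies midway between the tips of the shut fingers; the grasp point (between the pads) lies 19 mm behind it; x points along the fingers, z is the direction in which the jaws open and shut, and the axes are right-handed (so a half turn about x gives the same grasp; the last joint's range is limited). The gripper opens to 87 mm and grips with 3 to 60 N. Pads are 19 mm wide; open, the fingers measure 117 mm over their backs; the gripper's body (75 mm by 190 mm) begins 51 mm behind the grasp point.
Start: joints at [-1.139, 0.332, -0.065, 1.46, 0.022, 1.35, -0.088], TCP at [0.275, 0.561, 0.223] pointing down, gripper open.
Joint ranges: [-2.6, 2.6], [-0.5, 2.12], [-1.47, 1.34], [0.16, 2.42], [-1.27, 4.41], [0.06, 2.06], [-2.6, 2.6]. Speed limits (rad/s): [2.22, 2.22, 2.79, 2.79, 3.14, 3.14, 3.14].

INTERFACE

Orientations are given as a unit quaternion [x, y, z, w].
In Python, from bench import read_state, camera, camera_params, close_job gives the robot as it stands.
- The arm moves only by the tool arm_command, never from a script. Its argument "targets" is a list of rows, each a list of 7 numbers: the closure in counts, from 0 (fully open) to 255 (shut), then the shift along the tool's x, y, z in mm, then the turn, a rotation vector about the tool's x, y, z in rad. A call has 1 to 10 rows; each row is the pose to reach, as a shift and turn from the pose commanded when the call began, along the tool's axes at that moment; what a row does not reach only later rows make up. A row lasts 1/10 s, in which the tool goes at most 50 mm and 8.59 degrees, less where a joint would pass 70% of its speed; a pose out of reach is approached as far as the arm can. A call with a gripper value outside its range is refused whole. The fingers move at their own pace and stop on an object; "newtons" is the grip in N (left out, the last holds). Time passes only in rows, so rows that repeat a pose let the fingers close. It gives the time, the measured TCP pose, the force and the opening at its end, in the units of the state.
- read_state(): the state, without advancing time (a new reading comes with each control period).
- camera(name): name is "scene" or "side" or "wrist"; returns the picture (480x640x3 uint8, red, green, blue); there is no depth.
- camera_params(name): a dict with "intrinsics" (3x3 intrinsics, pixels), "dist" ([k1, k2, p1, p2, k3] as OpenCV has them; the pictures are not rectified), "xyz" and "orientation" of the camera in the world; the wrist camera has in their place "mount" (4x4, takes a point from camera to tool coordinates, whose origin is the TCP and whose axes are the tool frame's). Camera axes: x right, y down, z forward; pixel columns grow to the right and rows downward; lengths in m; the calibration is good to about 2 mm. A picture is of the moment at which its call begins: read the wrist's pose just before it. camera_params takes no time and is no camera call.
- close_job(): hands the job in, once; it reports no verdict.
The state is a dict: "time": time; "joint_positions": joint angles; "joint_vel": joint speeds; "joint_torque": joint torques, N m; "ee_pos": TCP position; "eef_rot": TCP orientation; "ft_force": force on the tool from outside, world axes, zero at the start; "torque": the same for the moment, N m; "width": finger opening in m.
Only numpy, scipy, OpenCV 4.12 (cv2) and the standard library are available. Lean on these libraries where they do the work, as an engineer would, in place of code of your own. Each camera call takes 0.05 s, during which the arm holds its last target.

TASK

The small worn bearing in the groove of the grey bench chute has to go into the catch bin behind the sprung orange flap: with one fingertip push the flap open and keep it open, while with the other finger you gently push the bearing along the groove and past the flap until it drops into the bin, without the bearing pushing on the flap; then let the flap swing shut. Nothing may be picked up or squeezed, the bearing least of all: it is only pushed. Leave the loose nut, spark plug and bolt beside the chute where they lie.

Things in the scene. Friction and masses are not known exactly. Their poses are not given: they have to be found in the camera images.
- chute: Grey metal chute, open on top, fixed; x -161 to +145 mm, y -51 to +72 mm. Origin: on the bench (z = 0), in the plane of the shut flap. x: push direction, from the open end near the robot to the bin; y: left; z: up. Flat deck 45 mm above the bench from x = -158 to +22 mm, then a sharp drop into the catch bin. Side panels 6 mm thick, tops 66 mm above the bench, inner faces at y = -45 and +66 mm.
- groove_end (a point): Where the groove's centre line meets the deck's end (chute x = +22, y = -21 mm, at deck height). The bearing's groove runs along chute x between the right side panel (y = -45 mm) and a guide rib 5 mm wide and 5 mm high (y = +3 to +8 mm). Left of the rib, y = +8 to +66 mm, the deck is bare, so a finger can run along it.
- worn_bearing_mid (a point): Centre (half-way up) of the small steel ball bearing, a ring 42 mm in diameter and 13 mm high lying flat in the groove on the robot's side of the flap, centre 6.5 mm above the deck; 0.06 to 0.13 kg, oiled, slides easily. It drops into the bin once its centre passes the deck's end.
- flap (a joint): Upright orange flap with a black edge strip, across the chute. 0 = shut (plane chute x = 0); grows as it swings away towards +x, to 1.45 rad. 4 mm thick (6 mm at the edge), 10 to 44 mm above the deck. No handle, no catch: a damped spring (0.18 N m shut, 0.28 N m open) swings it shut within about a second when let go. Open by 0.8 rad or more it leaves the bearing free way to the bin.
- flap_hinge (a point): On the flap's vertical hinge axis, at the left of the chute (chute x = 0, y = +60 mm), at deck height. The hinge post's top is 43 mm above the deck.
- flap_edge (a point): Middle of the flap's free edge, 102 mm from the hinge axis and 27 mm above the deck (shut: chute y = -42 mm); moves with the flap.
- bin_mid (a point): Centre of the catch bin's floor, black rubber, 5 mm above the bench; inside 117 mm (chute x +22 to +139) by 111 mm (y -45 to +66).
- loose_nut: Loose steel hexagon nut, 28 x 32 x 14 mm, on the bench right of the chute; origin under its centre. Bystander.
- loose_plug: Loose spark plug lying on the bench right of the chute, 19 x 70 x 19 mm; origin under its centre. Bystander.
- loose_bolt: Loose big steel bolt lying on the bench left of the chute, 31 x 112 x 27 mm; origin under its centre. Bystander.
Not all that is in view belongs to the job. What is meant by the part that bears worn_bearing_mid is not blue, and is the smaller of those in its own colour.

How it is judged:
By the outcome, as a careful person would: the job done as asked, in the order asked, and still so for the second after the job is handed in, with the robot touching nothing.
It also fails if it takes over 38 s, if anything falls off the work surface, if the arm or the gripper's body presses on something with over 40 N, if the wrist force passes 120 N, or if a joint passes its speed limit or range.

## Working session

There is one attempt and no reset: what is moved stays moved. The work goes in short steps, Python scripts to look and compute and a tool call to move; the robot and the scene stay as the last step left them, time stands still between calls to the robot, and variables do not carry over. Pictures are saved under pics/ and viewed, and the job is handed in when it is done.

Besides the shell and the picture viewer there is one more tool, called after ">>>" by a JSON object that holds its "name" and its "arguments", one argument or row to a line. arm_command: Moves the arm, as the interface text tells. Its arguments: {"type":"object","properties":{"targets":{"type":"array"},"newtons":{"type":"number"}},"required":["targets"]}

```bash
ls; mkdir -p pics
python3 - <<'E'
from bench import *
import cv2,json
s=read_state();print(s)
for n in ["scene","side","wrist"]:
    cv2.imwrite(f"pics/a_{n}.png",camera(n)[:,:,::-1]);p=camera_params(n);print(n,p)
E
```

```text
pics
{'time': 0.0, 'joint_positions': array([-1.1385837 ,  0.33287272, -0.06468501,  1.46089221,  0.02161001,
        1.34988963, -0.08848532]), 'joint_vel': array([-0.00061327, -0.00041499, -0.00167429, -0.00034461,  0.00137835,
        0.00022474,  0.00135128]), 'joint_torque': array([-1.01581420e-03, -6.23265338e+01,  2.39437725e-02, -3.89899278e+01,
       -6.15045056e-02,  3.98312195e-02,  1.03131570e-04]), 'ee_pos': array([0.27441495, 0.56113229, 0.22177681]), 'eef_rot': array([-0.37468636,  0.60024344,  0.37413011,  0.59945359]), 'ft_force': array([-0.84149749, -1.02750365,  0.14362576]), 'torque': array([-0.03100818,  0.01743336,  0.04988658]), 'width': 0.087082078455251}
scene {'intrinsics': array([[447.70895529,   0.        , 324.04593962],
       [  0.        , 447.70895529, 240.19299083],
       [  0.        ,   0.        ,   1.        ]]), 'dist': array([0.01094479, 0.        , 0.        , 0.        , 0.        ]), 'xyz': array([0.17760885, 0.55607409, 0.519607  ]), 'orientation': array([-0.25248861,  0.83543334, -0.46677584,  0.14290187])}
side {'intrinsics': array([[59
[... 261 characters left out ...]
2064,  0.61252188]), 'orientation': array([ 0.87252366, -0.11087615,  0.05591679, -0.47252752])}
wrist {'intrinsics': array([[376.22396462,   0.        , 319.08325965],
       [  0.        , 376.22396462, 236.06753526],
       [  0.        ,   0.        ,   1.        ]]), 'dist': array([-0.0567377,  0.       ,  0.       ,  0.       ,  0.       ]), 'mount': array([[-5.72285583e-05, -2.59987492e-01,  9.65611983e-01,
        -1.62532170e-01],
       [-5.58161138e-04, -9.65611825e-01, -2.59987482e-01,
         6.99716052e-02],
       [ 9.99999843e-01, -5.53845792e-04, -8.98543416e-05,
         1.41611081e-03],
       [ 0.00000000e+00,  0.00000000e+00,  0.00000000e+00,
         1.00000000e+00]])}
```

View pics/a_scene.png

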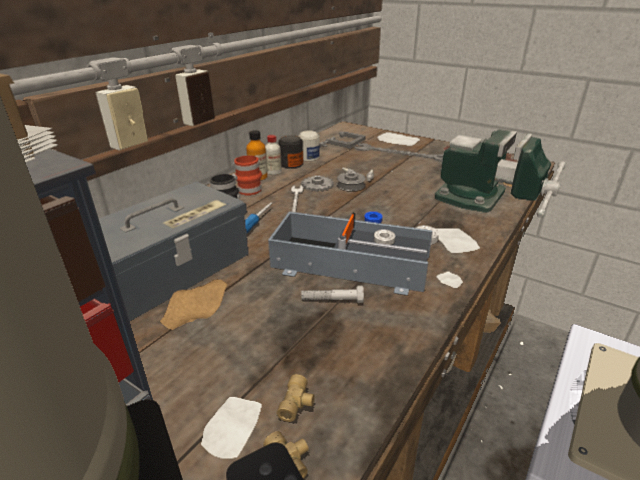

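View pics/a_side.png

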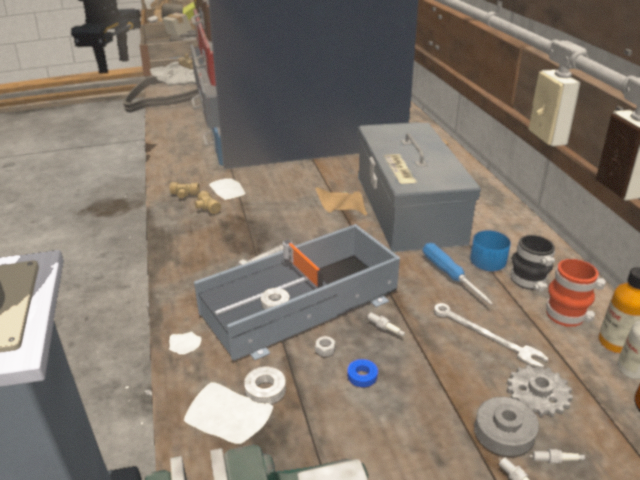

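View pics/a_wrist.png

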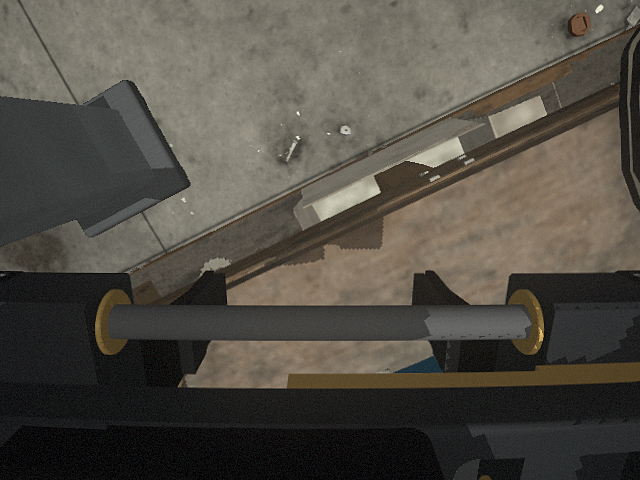

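Run:
```python
import cv2
a=cv2.imread("pics/a_scene.png")[190:310,255:455];cv2.imwrite("pics/b1.png",cv2.resize(a,(800,480),interpolation=cv2.INTER_CUBIC))
a=cv2.imread("pics/a_side.png")[215:395,180:420];cv2.imwrite("pics/b2.png",cv2.resize(a,(800,600),interpolation=cv2.INTER_CUBIC))
```

```text
(no output)
```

View pics/b1.png

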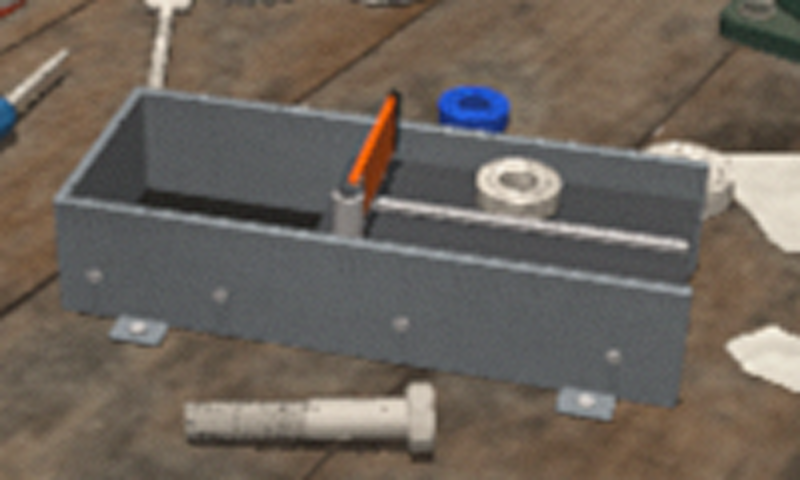

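View pics/b2.png

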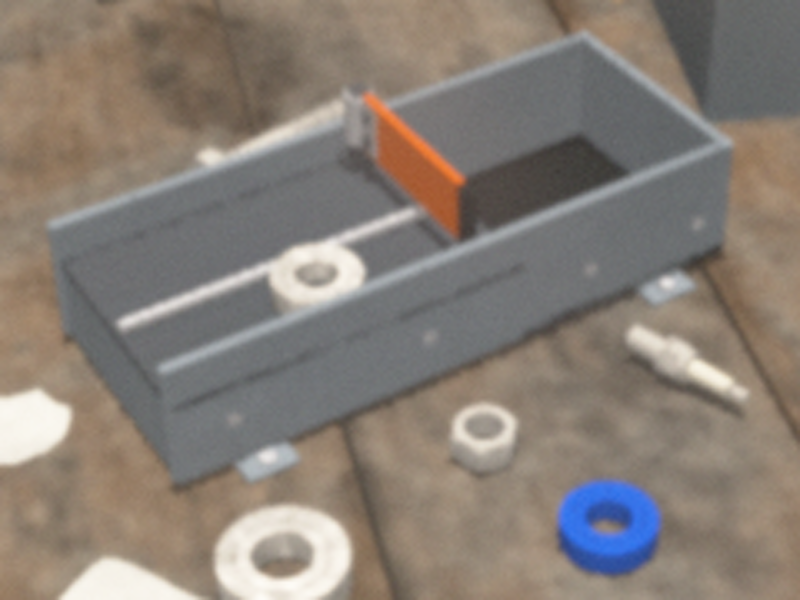

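```bash
cat > h.py <<'E'
import numpy as np,cv2
from scipy.spatial.transform import Rotation as R
from bench import *
def ray(n,uv):
    p=camera_params(n);q=cv2.undistortPoints(np.array([[uv]],float),p["intrinsics"],p["dist"])[0,0]
    if n=="wrist":
        s=read_state();T=np.eye(4);T[:3,:3]=R.from_quat(s["eef_rot"]).as_matrix();T[:3,3]=s["ee_pos"];M=T@p["mount"];o=M[:3,3];A=M[:3,:3]
    else: o=p["xyz"];A=R.from_quat(p["orientation"]).as_matrix()
    return o,A@np.array([q[0],q[1],1])
def onz(n,uv,z):
    o,d=ray(n,uv);return o+d*(z-o[2])/d[2]
E
python3 - <<'E'
from h import *
ch=np.array([[-161,72],[-161,-51],[145,-51],[145,72]])/1e3
P={"scene":[(427.75,262.25),(432,231.25),(289.25,212.5),(269.5,240.5)],"side":[(195,283.4),(228,326.6),(399.6,259.1),(355.5,225.5)]}
W={}
allw=[]
for n in P:
    w=np.array([onz(n,u,.066)[:2] for u in P[n]]);W[n]=w;print(n,w.round(4).tolist())
for w,c in [(W["scene"],ch),(W["side"],ch),((W["scene"]+W["side"])/2,ch)]:
    a=(w-w.mean(0));b=c-c.mean(0)
    th=np.arctan2((b[:,0]*a[:,1]-b[:,1]*a[:,0]).sum(),(b*a).sum())
    Rm=np.array([[np.cos(th),-np.sin(th)],[np.sin(th),np.cos(th)]]);t=w.mean(0)-Rm@c.mean(0)
    print(th,t,((c@Rm.T+t-w)*1e3).round(1).tolist())
# bearing: top face centre z=.058
s=np.array([255,190]);print("brg",onz("scene",(255+519/4,190+178/4),.058), onz("side",(180+317*.3,215+272*.3),.058))
for z,uv,n in [(.089,(255+397/4,190+93/4),"scene"),(.089,(180+465*.3,215+180*.3),"side")]: print("flapedge top",onz(n,uv,z))
for b in [(-.0,0)]:
    pass
c=lambda p:Rm.T@(p[:2]-t)
print("brg chute",c(onz("scene",(255+519/4,190+178/4),.058)),c(onz("side",(180+317*.3,215+272*.3),.058)))
print("edge",c(onz("scene",(255+397/4,190+93/4),.089)),c(onz("side",(180+465*.3,215+180*.3),.089)))
s=read_state();T=R.from_quat(s["eef_rot"]).as_matrix();print(T)
E
```

```text
scene [[0.3922, -0.0969], [0.4279, -0.2045], [0.7146, -0.1108], [0.6762, 0.0018]]
side [[0.3941, -0.1032], [0.4303, -0.2134], [0.7173, -0.1226], [0.6798, -0.0078]]
0.32500507699906034 [ 0.56366868 -0.10997114] [[-4.1, 3.7], [-0.5, -5.2], [2.8, -1.2], [1.8, 2.8]]
0.3146841280619715 [ 0.56622417 -0.11923495] [[-3.2, 2.6], [-1.4, -4.2], [2.5, -0.3], [2.0, 1.9]]
0.31983819892359955 [ 0.56494652 -0.11460321] [[-3.6, 3.2], [-0.9, -4.7], [2.7, -0.8], [1.9, 2.3]]
brg [ 0.50642264 -0.15353591  0.058     ] [ 0.50782255 -0.15515521  0.058     ]
flapedge top [ 0.5748548  -0.14727025  0.089     ]
flapedge top [ 0.57871775 -0.14571699  0.089     ]
brg chute [-0.06779687 -0.01855761] [-0.06697707 -0.02053494]
edge [-0.00086514 -0.03412566] [ 0.00329026 -0.03386573]
[[-3.88107861e-04 -8.98378419e-01  4.39222115e-01]
 [-9.65571925e-04  4.39222280e-01  8.98377903e-01]
 [-9.99999459e-01 -7.54330170e-05 -1.03791460e-03]]
```

>>> {"name": "arm_command", "arguments": {
  "targets": [
    [0, -10, -50, -45, 0.1, 0, 0],
    [0, -10, -90, -85, 0.2, 0, 0],
    [0, -10, -130, -120, 0.3, 0, 0],
    [0, -10, -165, -155, 0.36, 0, 0],
    [0, -10, -200, -190, 0.36, 0, 0],
    [0, -10, -236, -222, 0.36, 0, 0],
    [0, -10, -272, -256, 0.36, 0, 0],
    [0, -10, -308, -290, 0.36, 0, 0],
    [0, -10, -344, -324, 0.36, 0, 0],
    [0, -10, -380, -358, 0.36, 0, 0]
  ]
}}

```text
time: 1.15
ee_pos: [0.4509, 0.0922, 0.2326]
eef_rot: [-0.261, 0.657, 0.261, 0.657]
ft_force: [1.4, -0.1, -0.2]
width: 0.087
```

>>> {"name": "arm_command", "arguments": {
  "targets": [
    [0, 0, -46, -19, 0, 0, 0],
    [0, 0, -92, -38, 0, 0, 0],
    [0, 0, -138, -57, 0, 0, 0],
    [0, 0, -184, -76, 0, 0, 0],
    [0, 0, -226, -94, 0, 0, 0],
    [0, 0, -254, -106, 0, 0, 0],
    [0, 0, -254, -106, 0, 0, 0],
    [0, 0, -254, -106, 0, 0, 0]
  ]
}}

```text
time: 1.95
ee_pos: [0.5475, -0.1636, 0.232]
eef_rot: [-0.26, 0.658, 0.261, 0.657]
ft_force: [-0.2, 0.4, 0.7]
width: 0.0872
```

Run:
```python
from h import *
s=read_state();print(s["time"],s["ee_pos"],s["eef_rot"],s["ft_force"])
np.savez("v1.npz",p=s["ee_pos"],q=s["eef_rot"])
for n in ["wrist","side","scene"]:
    cv2.imwrite(f"pics/c_{n}.png",camera(n)[:,:,::-1])
```

```text
1.95 [ 0.54754892 -0.16359535  0.23202627] [-0.2604313   0.65770421  0.26067149  0.65700158] [-0.24049321  0.38055477  0.69870242]
```

View pics/c_wrist.png

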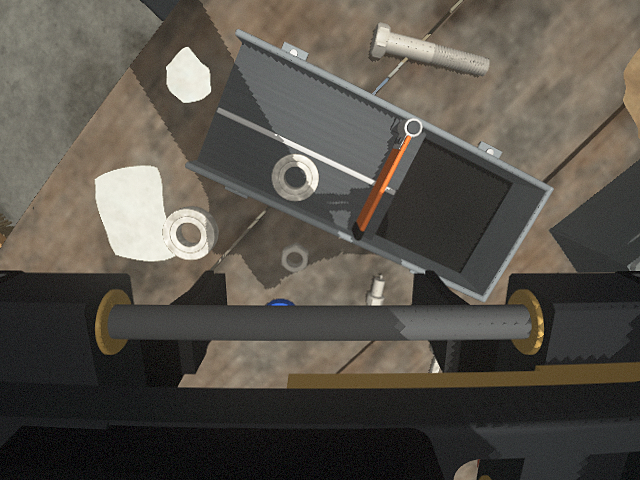

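View pics/c_scene.png

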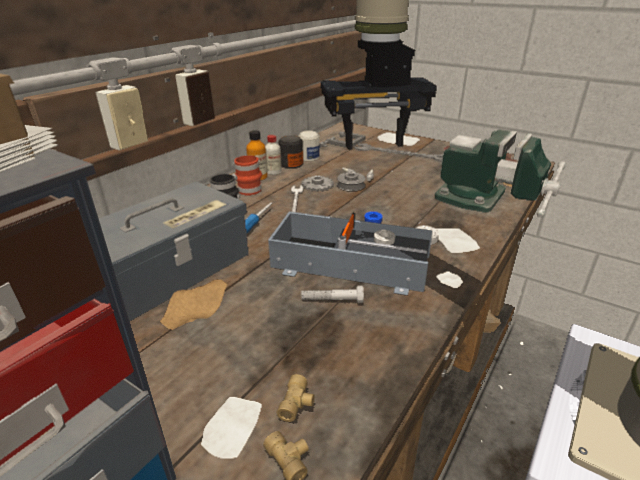

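View pics/c_side.png

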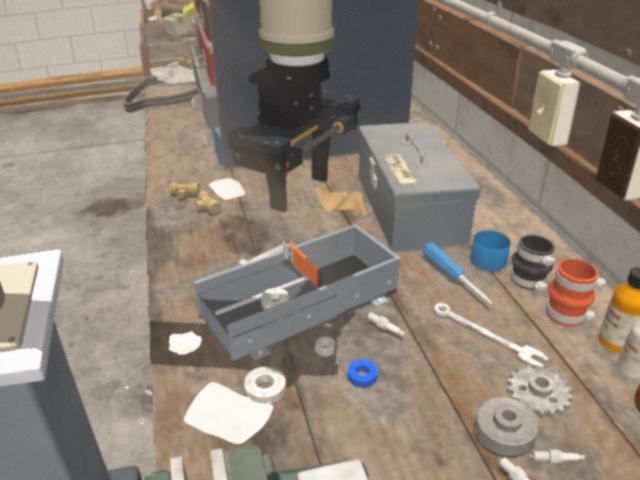

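Run:
```python
import cv2
a=cv2.imread("pics/c_wrist.png")
cv2.imwrite("pics/d1.png",cv2.resize(a[20:260,180:420],(800,800)[:1]*1+(800,) if 0 else (600,600),interpolation=cv2.INTER_CUBIC))
cv2.imwrite("pics/d2.png",cv2.resize(a[100:310,340:560],(628,600),interpolation=cv2.INTER_CUBIC))
```

```text
(no output)
```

View pics/d1.png

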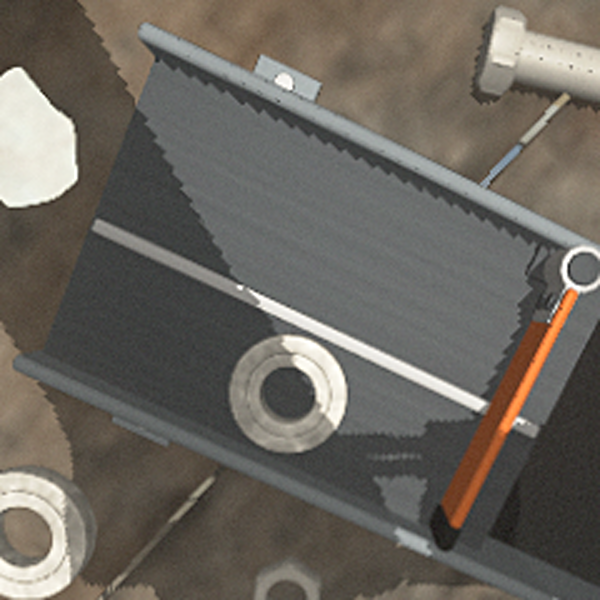

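View pics/d2.png

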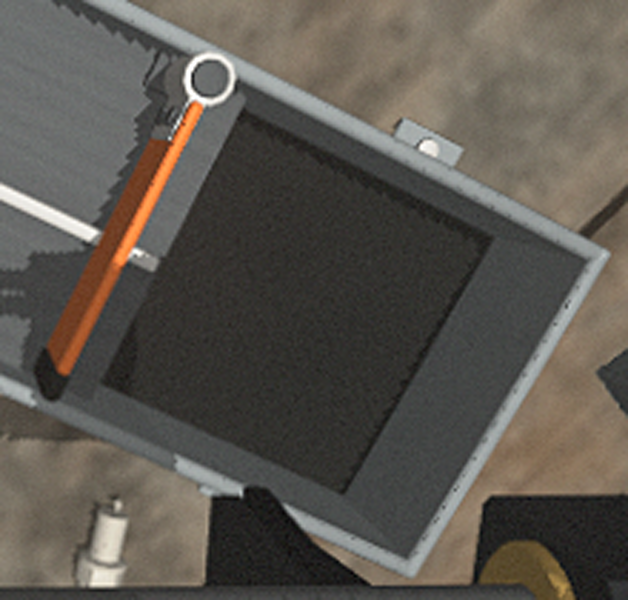

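Run:
```python
from h import *
ch=np.array([[-161,72],[-161,-51],[145,-51],[145,72],[0,60]])/1e3
P=[(236.8,28.8),(185.6,164),(484.7,302),(553,188.9),(413.6,127.7)]
zs=[.066]*4+[.088]
w=np.array([onz("wrist",u,z)[:2] for u,z in zip(P,zs)]);c=ch
a=(w-w.mean(0));b=c-c.mean(0)
th=np.arctan2((b[:,0]*a[:,1]-b[:,1]*a[:,0]).sum(),(b*a).sum())
Rm=np.array([[np.cos(th),-np.sin(th)],[np.sin(th),np.cos(th)]]);t=w.mean(0)-Rm@c.mean(0)
print(th,t,((c@Rm.T+t-w)@Rm*1e3).round(1).tolist())
C=lambda p:((Rm.T@(p[:2]-t))*1e3).round(1)
print("brg",C(onz("wrist",(295.6,177.2),.058)),"edge",C(onz("wrist",(358,231),.089)))
print("rib start",C(onz("wrist",(180+97/2.5,20+225/2.5),.05)),"deck end rib",C(onz("wrist",(340+158/2.855,100+265/2.855),.05)))
np.savez("ch.npz",th=th,t=t)
s=read_state();M=R.from_quat(s["eef_rot"]).as_matrix();print(M.round(4),C(s["ee_pos"]))
```

```text
0.3189605802887114 [ 0.56936638 -0.10990724] [[-0.4, 1.9], [-0.9, -2.5], [0.1, -1.2], [1.1, 1.2], [0.1, 0.6]]
brg [-68.7 -19.6] edge [ -2.5 -34.5]
rib start [-154.3    4.7] deck end rib [20.5  5.5]
[[-1.000e-04 -6.875e-01  7.262e-01]
 [ 9.000e-04  7.262e-01  6.875e-01]
 [-1.000e+00  7.000e-04  6.000e-04]] [-36.8 -42.5]
```

Run:
```python
from h import *
s=read_state();v=np.load("v1.npz");print(s["time"],s["ee_pos"]-v["p"],s["eef_rot"]-v["q"],s["ee_pos"])
```

```text
2.1 [0.00023778 0.00182    0.00041919] [-8.67446656e-04 -8.62480081e-04  1.26091319e-03  1.69240646e-05] [ 0.5477867  -0.16177536  0.23244546]
```

```bash
cat > fit.py <<'E'
from h import *
import h
v=np.load("v1.npz")
h.read_state=lambda:{"ee_pos":v["p"],"eef_rot":v["q"]}
ch=np.array([[-161,72],[-161,-51],[145,-51],[145,72],[0,60]])/1e3
P=[(236.8,28.8),(185.6,164),(484.7,302),(553,188.9),(413.6,127.7)]
for dz in (0,-.003):
    zs=[.066+dz]*4+[.088+dz]
    w=np.array([onz("wrist",u,z)[:2] for u,z in zip(P,zs)]);c=ch
    a=(w-w.mean(0));b=c-c.mean(0)
    th=np.arctan2((b[:,0]*a[:,1]-b[:,1]*a[:,0]).sum(),(b*a).sum())
    Rm=np.array([[np.cos(th),-np.sin(th)],[np.sin(th),np.cos(th)]]);t=w.mean(0)-Rm@c.mean(0)
    print(th,t,((c@Rm.T+t-w)@Rm*1e3).round(1).tolist())
    C=lambda p:((Rm.T@(p[:2]-t))*1e3).round(1)
    print("brg",C(onz("wrist",(295.6,177.2),.058+dz)),"edge",C(onz("wrist",(358,231),.089+dz)))
    if dz==0: np.savez("ch.npz",th=th,t=t)
E
python3 fit.py
```

```text
0.31573757388717866 [ 0.56899378 -0.11200874] [[-0.6, 2.0], [-1.1, -2.6], [0.3, -1.3], [1.4, 1.3], [0.0, 0.6]]
brg [-68.5 -19.5] edge [ -2.4 -34.4]
0.31572382157490625 [ 0.56951136 -0.11185082] [[0.8, 1.5], [0.3, -2.0], [-1.0, -0.7], [0.1, 0.9], [-0.1, 0.3]]
brg [-69.1 -19.9] edge [ -2.3 -35. ]
```

Run:
```python
from h import *
import cv2
v=np.load("v1.npz");zt=R.from_quat(v["q"]).as_matrix()[:,2]
p=camera_params("side");A=R.from_quat(p["orientation"]).as_matrix()
for sg in (-1,1):
    for dz in (0,.012):
        X=v["p"]+sg*zt*.051+[0,0,dz]
        rv=cv2.Rodrigues(A.T)[0];print(sg,dz,cv2.projectPoints(X[None],rv,-A.T@p["xyz"],p["intrinsics"],p["dist"])[0].ravel())
a=cv2.imread("pics/c_side.png")[120:230,220:370];cv2.imwrite("pics/e.png",cv2.resize(a,(750,550),interpolation=cv2.INTER_CUBIC))
```

```text
-1 0 [277.7614968  209.88260293]
-1 0.012 [277.38301059 201.65518426]
1 0 [320.34951373 178.22182521]
1 0.012 [320.33812102 170.48871414]
```

View pics/e.png

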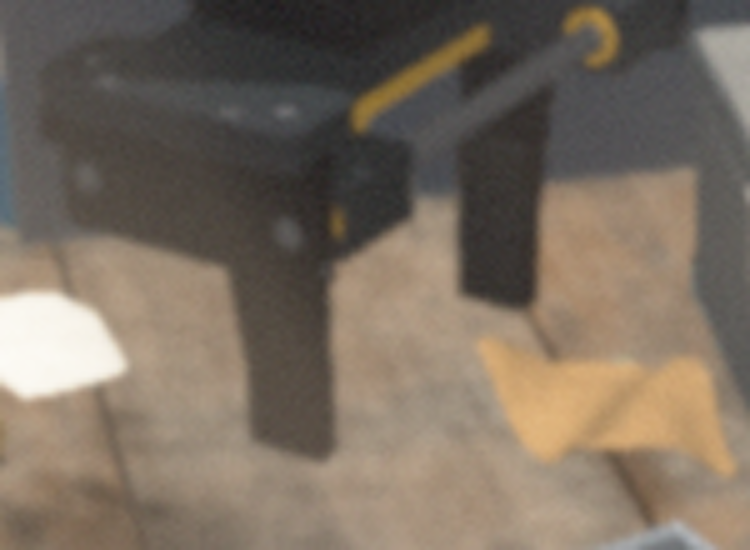

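>>> {"name": "arm_command", "arguments": {
  "targets": [
    [0, 30, 30, -6, 0, 0, 0],
    [0, 65, 57.7, -12.7, 0, 0, 0],
    [0, 100, 57.7, -12.7, 0, 0, 0],
    [0, 112, 57.7, -12.7, 0, 0, 0],
    [0, 112, 57.7, -12.7, 0, 0, 0],
    [0, 112, 57.7, -12.7, 0, 0, 0],
    [0, 112, 57.7, -12.7, 0, 0, 0]
  ]
}}

```text
time: 2.8
ee_pos: [0.5003, -0.1304, 0.1221]
eef_rot: [-0.261, 0.656, 0.261, 0.658]
ft_force: [-0.5, -0.0, 0.6]
width: 0.087
```

```bash
cat > st.py <<'E'
from h import *
s=read_state();d=np.load("ch.npz");th=.3157;t=np.array([.5692,-.112])
Rm=np.array([[np.cos(th),-np.sin(th)],[np.sin(th),np.cos(th)]])
M=R.from_quat(s["eef_rot"]).as_matrix();z=Rm.T@M[:2,2]
m=Rm.T@(s["ee_pos"][:2]-t)
print(s["time"],"mid",(m*1e3).round(1),"z",s["ee_pos"][2].round(4),"phi",np.degrees(np.arctan2(z[1],z[0])).round(2))
print("right",((m-.051*z)*1e3).round(1),"left",((m+.051*z)*1e3).round(1),s["ft_force"].round(1))
print(M.round(3))
print("chute x in tool",(M.T@np.r_[Rm[:,0],0]).round(4))
E
python3 st.py
python3 - <<'E'
from h import *
for n in ["side","scene","wrist"]:
    cv2.imwrite(f"pics/f_{n}.png",camera(n)[:,:,::-1])
E
python3 st.py
```

```text
2.8 mid [-71.2   3.9] z 0.1221 phi 25.22
right [-117.4  -17.8] left [-25.1  25.7] [-0.5 -0.   0.6]
[[ 0.002 -0.686  0.728]
 [-0.     0.728  0.686]
 [-1.    -0.002  0.002]]
chute x in tool [ 0.0022 -0.4261  0.9047]
2.95 mid [-71.7   4.2] z 0.1215 phi 25.21
right [-117.9  -17.5] left [-25.6  25.9] [-0.1 -0.6 -0.7]
[[ 0.002 -0.686  0.728]
 [-0.     0.728  0.686]
 [-1.    -0.001  0.001]]
chute x in tool [ 0.0015 -0.426   0.9047]
```

View pics/f_side.png

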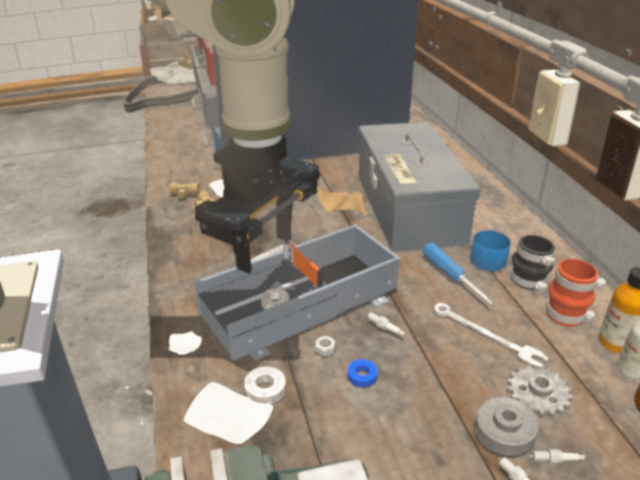

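View pics/f_scene.png

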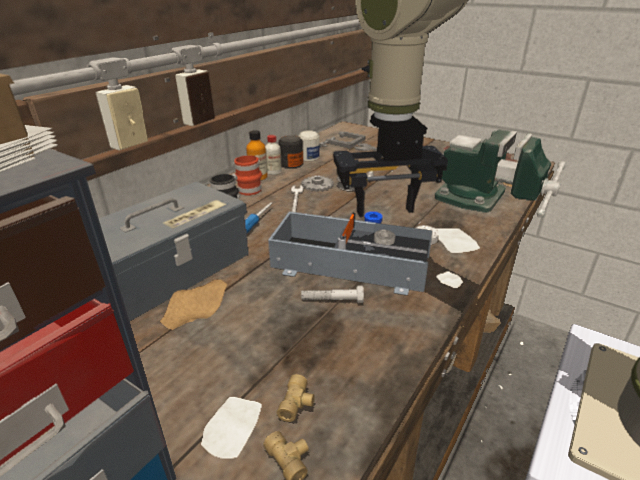

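View pics/f_wrist.png

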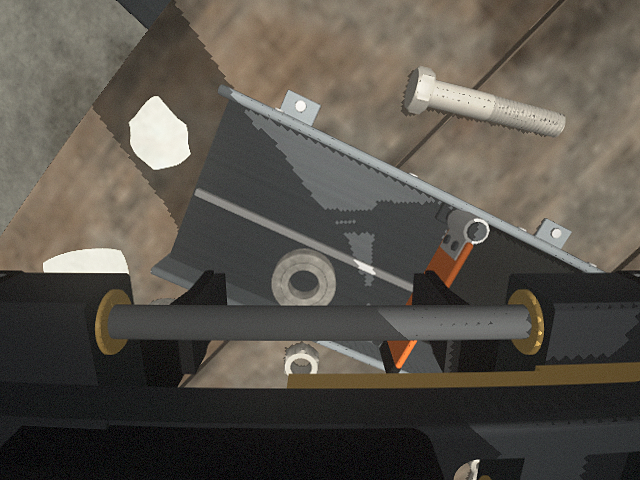

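Run:
```python
from h import *
th=.3157;t=np.array([.5692,-.112]);Rm=np.array([[np.cos(th),-np.sin(th)],[np.sin(th),np.cos(th)]])
for n,uv,z in [("post",(477,230.5),.088),("brg",(303,278),.058),("near left",(220,89),.066),("rib",(197,190),.05)]:
    print(n,(Rm.T@(onz("wrist",uv,z)[:2]-t)*1e3).round(1))
```

```text
post [-1.5 60.3]
brg [-71.8 -16. ]
near left [-160.    68.1]
rib [-155.4    6.2]
```

>>> {"name": "arm_command", "arguments": {
  "targets": [
    [0, 25, 1.4, 0.6, 0, 0, 0],
    [0, 48, 1.4, 0.6, 0, 0, 0],
    [0, 62, 1.4, 0.6, 0, 0, 0],
    [0, 68, 1.4, 0.6, 0, 0, 0],
    [0, 71, 1.4, 0.6, 0, 0, 0],
    [0, 71, 1.4, 0.6, 0, 0, 0],
    [0, 71, 1.4, 0.6, 0, 0, 0]
  ]
}}

```text
time: 3.65
ee_pos: [0.499, -0.1287, 0.0503]
eef_rot: [-0.261, 0.657, 0.261, 0.658]
ft_force: [-1.0, -0.5, 0.2]
width: 0.0868
```

```bash
python3 - <<'E'
from h import *
for n in ["side","wrist"]:
    cv2.imwrite(f"pics/g_{n}.png",camera(n)[:,:,::-1])
a=cv2.imread("pics/g_side.png")[185:365,180:420];cv2.imwrite("pics/g2.png",cv2.resize(a,(800,600),interpolation=cv2.INTER_CUBIC))
E
python3 st.py
```

```text
3.75 mid [-72.   6.] z 0.0502 phi 25.23
right [-118.1  -15.7] left [-25.8  27.7] [-0.4  0.1  0.2]
[[ 0.001 -0.686  0.728]
 [ 0.     0.728  0.686]
 [-1.    -0.001  0.001]]
chute x in tool [ 0.0011 -0.4262  0.9046]
```

View pics/g2.png

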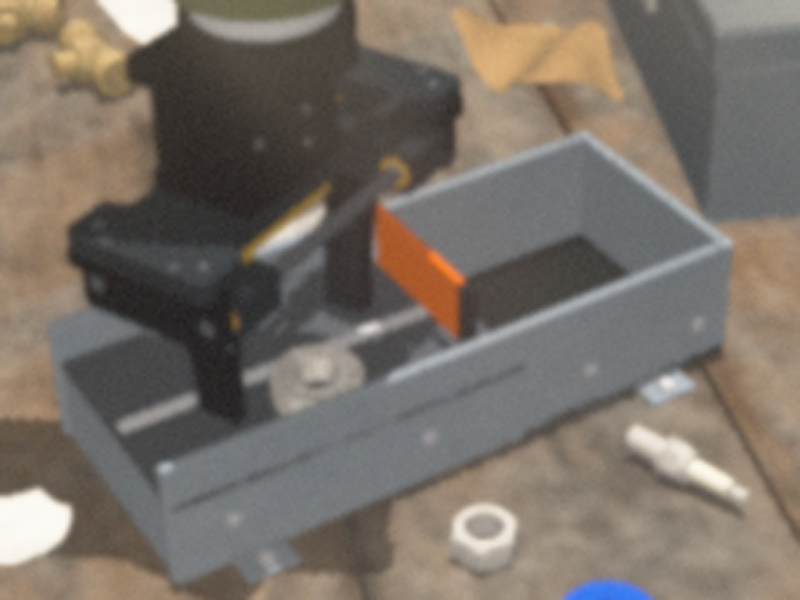

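View pics/g_wrist.png

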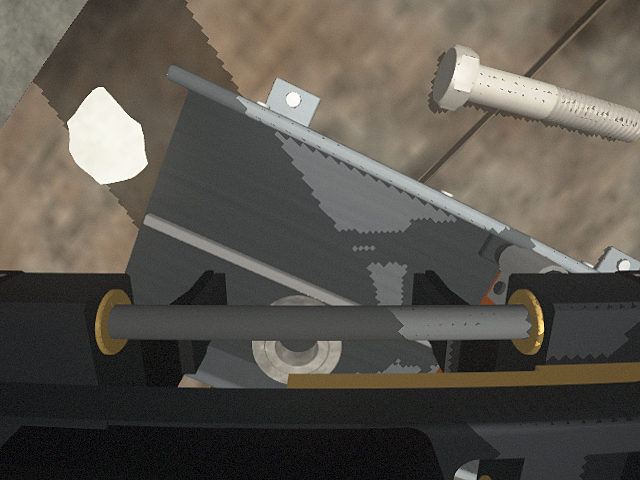

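>>> {"name": "arm_command", "arguments": {
  "targets": [
    [0, 0, -1.7, 3.6, 0, 0, 0],
    [0, 0, -3.4, 7.2, 0, 0, 0],
    [0, 0, -5.1, 10.9, 0, 0, 0],
    [0, 0, -6.8, 14.5, 0, 0, 0],
    [0, 0, -8.5, 18.1, 0, 0, 0],
    [0, 0, -10.2, 21.7, 0, 0, 0],
    [0, 0, -11.9, 25.3, 0, 0, 0],
    [0, 0, -13.6, 28.9, 0, 0, 0],
    [0, 0, -15.3, 32.6, 0, 0, 0],
    [0, 0, -17, 36.2, 0, 0, 0]
  ]
}}

```text
time: 4.75
ee_pos: [0.5338, -0.117, 0.0485]
eef_rot: [-0.26, 0.659, 0.261, 0.655]
ft_force: [-12.0, -3.7, 2.5]
width: 0.0871
```

```bash
cat > look.py <<'E'
from h import *
import sys
k=sys.argv[1]
for n in ["side","scene"]:
    cv2.imwrite(f"pics/{k}_{n}.png",camera(n)[:,:,::-1])
a=cv2.imread(f"pics/{k}_side.png")[185:365,180:420];b=cv2.imread(f"pics/{k}_scene.png")[190:310,255:455]
cv2.imwrite(f"pics/{k}.png",np.vstack([cv2.resize(a,(440,330),interpolation=cv2.INTER_CUBIC),cv2.resize(b,(440,264),interpolation=cv2.INTER_CUBIC)]))
E
python3 look.py i;python3 st.py
```

```text
4.85 mid [-34.7   6.1] z 0.0485 phi 25.2
right [-80.9 -15.6] left [11.4 27.8] [-9.3 -4.2  1.6]
[[-0.005 -0.686  0.728]
 [-0.001  0.728  0.686]
 [-1.     0.003 -0.004]]
chute x in tool [-0.0051 -0.4257  0.9048]
```

View pics/i.png

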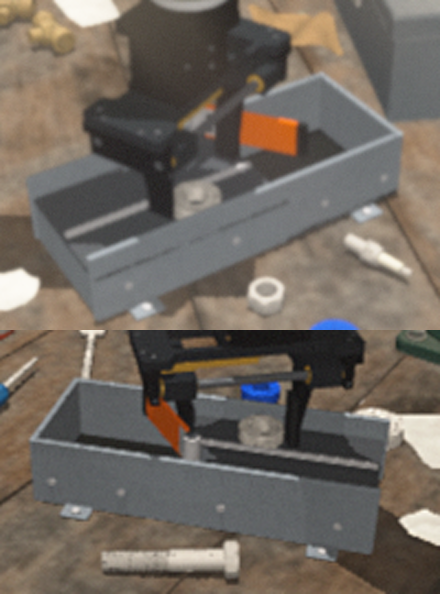

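>>> {"name": "arm_command", "arguments": {
  "targets": [
    [0, -0.5, -1.7, 3.6, 0, 0, 0],
    [0, -1, -3.4, 7.2, 0, 0, 0],
    [0, -1, -5.1, 10.9, 0, 0, 0],
    [0, -1, -6.8, 14.5, 0, 0, 0],
    [0, -1, -8.5, 18.1, 0, 0, 0],
    [0, -1, -10.2, 21.7, 0, 0, 0],
    [0, -1, -11.9, 25.3, 0, 0, 0],
    [0, -1, -13.6, 28.9, 0, 0, 0],
    [0, -1, -15.3, 32.6, 0, 0, 0],
    [0, -1, -17, 36.2, 0, 0, 0]
  ]
}}

```text
time: 5.85
ee_pos: [0.5739, -0.1051, 0.0501]
eef_rot: [-0.261, 0.658, 0.26, 0.657]
ft_force: [-3.2, -4.2, 0.1]
width: 0.0873
```

```bash
python3 look.py j;python3 st.py
```

```text
5.95 mid [7.2 5.3] z 0.0503 phi 25.18
right [-39.  -16.4] left [53.3 27. ] [-0.8 -3.9 -1. ]
[[-0.001 -0.685  0.728]
 [-0.001  0.728  0.685]
 [-1.    -0.    -0.001]]
chute x in tool [-0.0011 -0.4255  0.905 ]
```

View pics/j.png

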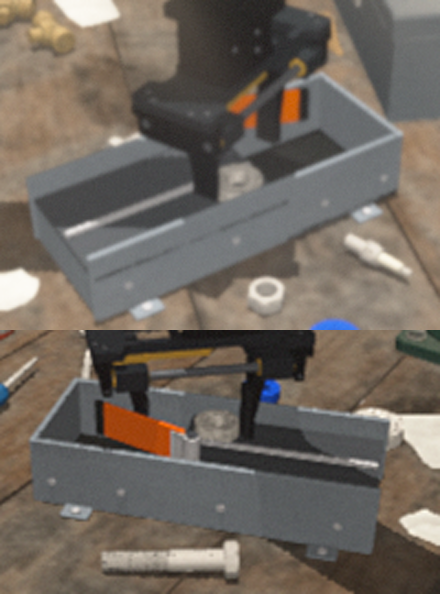

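>>> {"name": "arm_command", "arguments": {
  "targets": [
    [0, 0, -1.7, 3.6, 0, 0, 0],
    [0, 0, -3.4, 7.2, 0, 0, 0],
    [0, 0, -5.1, 10.9, 0, 0, 0],
    [0, 0, -6.8, 14.5, 0, 0, 0],
    [0, 0, -8.5, 18.1, 0, 0, 0],
    [0, 0, -10.2, 21.7, 0, 0, 0],
    [0, 0, -11.9, 25.3, 0, 0, 0],
    [0, 0, -13.6, 28.9, 0, 0, 0],
    [0, 0, -13.6, 28.9, 0, 0, 0]
  ]
}}

```text
time: 6.85
ee_pos: [0.6056, -0.0932, 0.0506]
eef_rot: [-0.261, 0.657, 0.261, 0.657]
ft_force: [-0.0, -2.5, -0.3]
width: 0.0871
```

```bash
python3 look.py k;python3 st.py
```

```text
6.95 mid [40.1  6.3] z 0.0507 phi 25.24
right [ -6.  -15.5] left [86.3 28. ] [ 1.7 -3.1 -0.2]
[[ 0.001 -0.686  0.727]
 [ 0.     0.727  0.686]
 [-1.    -0.001  0.001]]
chute x in tool [ 0.0011 -0.4264  0.9046]
```

View pics/k.png

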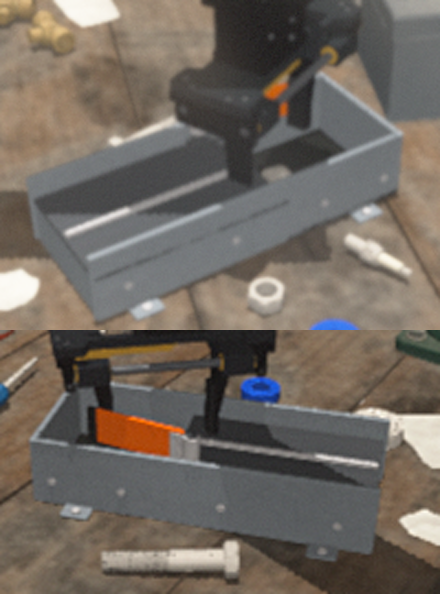

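Run:
```python
from h import *
cv2.imwrite("pics/l_side.png",camera("side")[:,:,::-1])
a=cv2.imread("pics/l_side.png")[200:320,290:410];cv2.imwrite("pics/l.png",cv2.resize(a,(600,600),interpolation=cv2.INTER_CUBIC))
```

```text
(no output)
```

View pics/l.png

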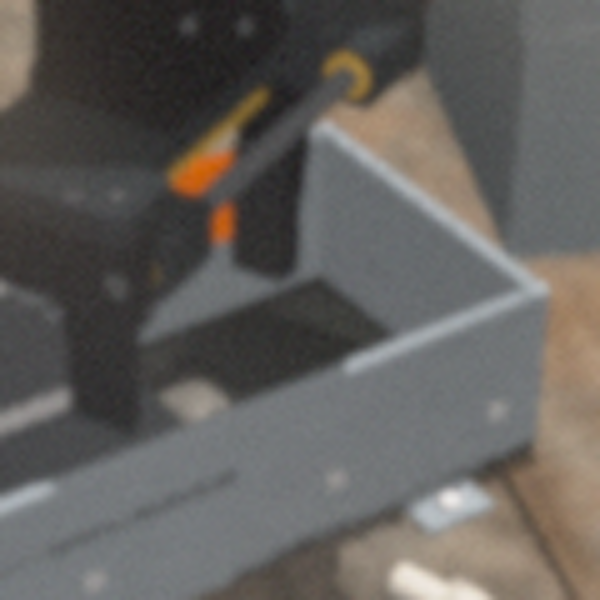

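Run:
```python
from h import *
th=.3157;t=np.array([.5692,-.112]);Rm=np.array([[np.cos(th),-np.sin(th)],[np.sin(th),np.cos(th)]])
for uv in [(322,276.5),(331,275.5),(335,280),(330,283)]:
  for z in (.018,.045): print(uv,z,(Rm.T@(onz("side",uv,z)[:2]-t)*1e3).round(1))
```

```text
(322, 276.5) 0.018 [43.  26.3]
(322, 276.5) 0.045 [23.4 -3.7]
(331, 275.5) 0.018 [57.1 20.5]
(331, 275.5) 0.045 [36.9 -9.3]
(335, 280) 0.018 [55.8  6.6]
(335, 280) 0.045 [ 35.7 -22.6]
(330, 283) 0.018 [44.3  4.3]
(330, 283) 0.045 [ 24.7 -24.7]
```

>>> {"name": "arm_command", "arguments": {
  "targets": [
    [0, 0, -1.7, 2.2, 0, 0, 0],
    [0, 0, -3.4, 4.7, 0, 0, 0],
    [0, 0, -3.4, 4.7, 0, 0, 0],
    [0, 0, -3.4, 4.7, 0, 0, 0]
  ]
}}

```text
time: 7.4
ee_pos: [0.6104, -0.093, 0.0504]
eef_rot: [-0.261, 0.657, 0.261, 0.657]
ft_force: [-1.1, -2.0, -0.9]
width: 0.0871
```

```bash
python3 - <<'E'
from h import *
cv2.imwrite("pics/m_side.png",camera("side")[:,:,::-1])
a=cv2.imread("pics/m_side.png")[200:320,290:410];cv2.imwrite("pics/m.png",cv2.resize(a,(600,600),interpolation=cv2.INTER_CUBIC))
cv2.imwrite("pics/m_wrist.png",camera("wrist")[:,:,::-1])
E
python3 st.py
```

```text
7.5 mid [45.1  5.3] z 0.0504 phi 25.23
right [ -1.  -16.4] left [91.2 27. ] [-0.4 -2.9 -0.9]
[[-0.    -0.686  0.728]
 [ 0.     0.728  0.686]
 [-1.     0.    -0.   ]]
chute x in tool [-1.000e-04 -4.263e-01  9.046e-01]
```

View pics/m.png

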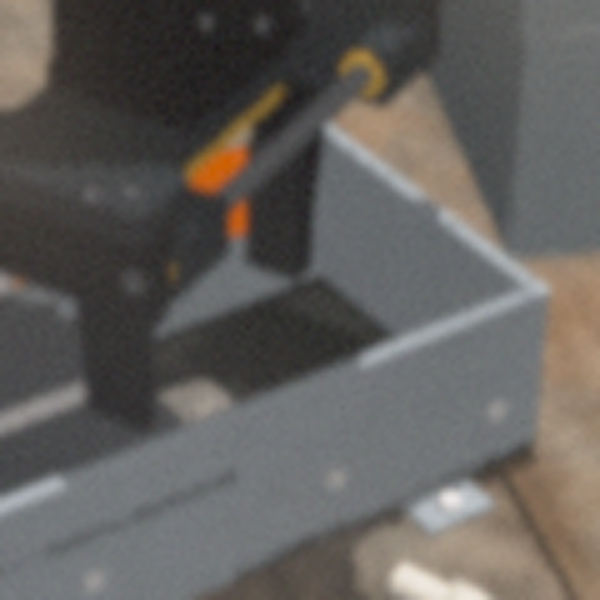

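View pics/m_wrist.png

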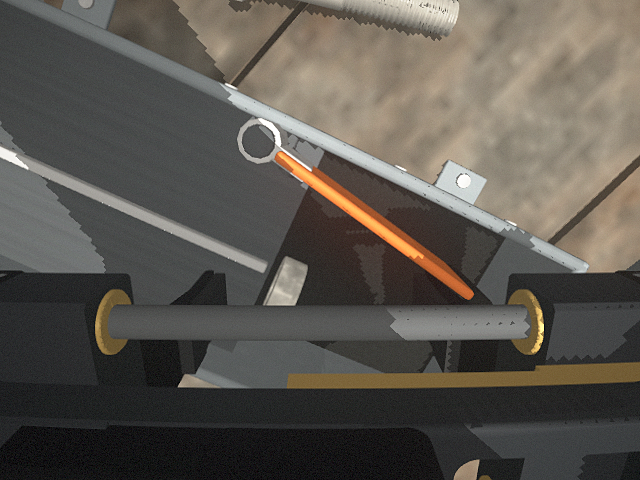

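Run:
```python
import cv2
a=cv2.imread("pics/m_wrist.png")[220:320,220:340];cv2.imwrite("pics/n.png",cv2.resize(a,(720,600),interpolation=cv2.INTER_CUBIC))
```

```text
(no output)
```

View pics/n.png

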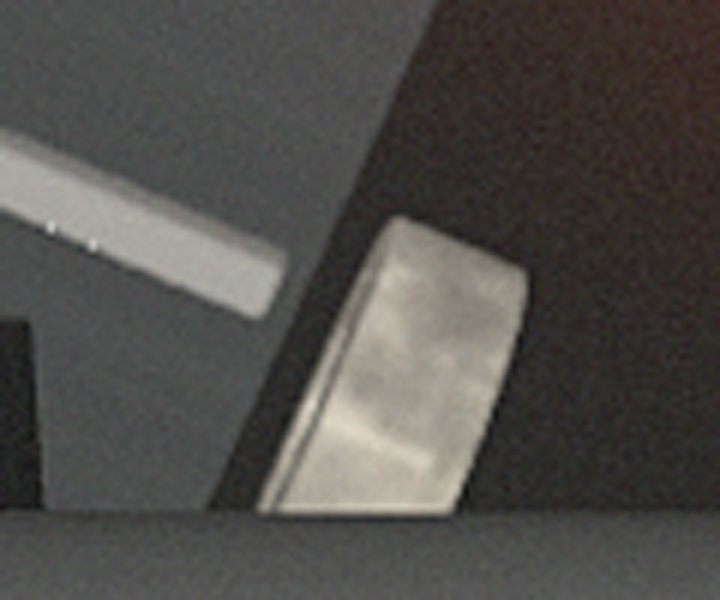

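>>> {"name": "arm_command", "arguments": {
  "targets": [
    [0, 1.5, 0, 0, 0, 0, 0],
    [0, 3, 0, 0, 0, 0, 0],
    [0, 4, 0, 0, 0, 0, 0],
    [0, 4, 0, 0, 0, 0, 0]
  ]
}}

```text
time: 7.9
ee_pos: [0.6111, -0.0929, 0.0467]
eef_rot: [-0.261, 0.657, 0.261, 0.658]
ft_force: [0.9, -1.7, 1.2]
width: 0.0871
```

```bash
python3 st.py
```

```text
7.9 mid [45.7  5.2] z 0.0467 phi 25.23
right [ -0.4 -16.6] left [91.9 26.9] [ 0.9 -1.7  1.2]
[[ 0.001 -0.686  0.728]
 [ 0.     0.728  0.686]
 [-1.    -0.001  0.001]]
chute x in tool [ 0.001  -0.4262  0.9046]
```

>>> {"name": "arm_command", "arguments": {
  "targets": [
    [20, 0.6, 0, 0, 0, 0, 0],
    [30, 0.6, -0.6, 1.3, -0.02, 0, 0],
    [40, 0.6, -1.7, 3.6, -0.05, 0, 0],
    [50, 0.6, -2.6, 5.4, -0.08, 0, 0],
    [60, 0.6, -3.4, 7.2, -0.1, 0, 0],
    [60, 0.6, -4.3, 9.1, -0.117, 0, 0],
    [60, 0.6, -4.7, 10, -0.117, 0, 0],
    [60, 0.6, -4.7, 10, -0.117, 0, 0]
  ],
  "newtons": 8
}}

```text
time: 8.7
ee_pos: [0.6207, -0.0898, 0.0459]
eef_rot: [-0.299, 0.641, 0.299, 0.641]
ft_force: [-0.8, -3.7, 3.5]
width: 0.0666
```

```bash
sed -i 's/^M=R/w=(s["width"]+.015)\/2;print("w",s["width"]);M=R/; s/\.051\*z/w*z/g' st.py; python3 st.py
python3 - <<'E'
from h import *
cv2.imwrite("pics/o_wrist.png",camera("wrist")[:,:,::-1])
E
```

```text
w 0.06664416130578783
8.7 mid [55.8  5.1] z 0.0459 phi 31.91
right [ 21.2 -16.5] left [90.5 26.7] [-0.8 -3.7  3.5]
[[-0.001 -0.766  0.643]
 [-0.     0.643  0.766]
 [-1.     0.001 -0.001]]
chute x in tool [-8.000e-04 -5.286e-01  8.488e-01]
```

View pics/o_wrist.png

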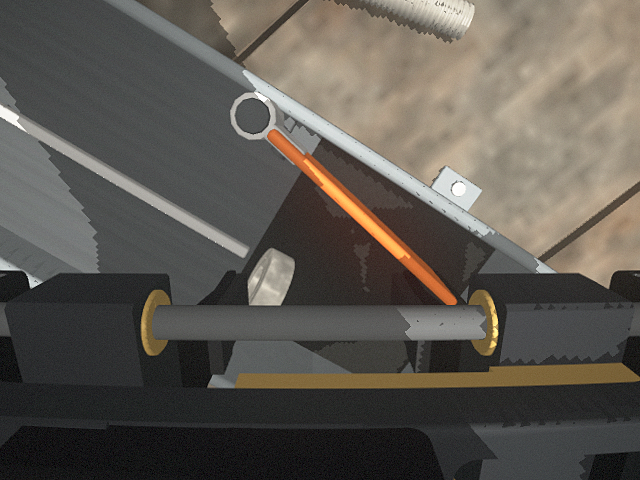

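>>> {"name": "arm_command", "arguments": {
  "targets": [
    [70, 0, -0.5, 0.8, -0.02, 0, 0],
    [80, 0, -1.5, 2.4, -0.05, 0, 0],
    [90, 0, -2.5, 4, -0.08, 0, 0],
    [95, 0, -4, 6.4, -0.11, 0, 0],
    [95, 0, -4, 6.4, -0.113, 0, 0],
    [95, 0, -4, 6.4, -0.113, 0, 0]
  ]
}}

```text
time: 9.35
ee_pos: [0.6284, -0.087, 0.0458]
eef_rot: [-0.335, 0.623, 0.335, 0.623]
ft_force: [2.0, -2.3, 0.4]
width: 0.0549
```

```bash
python3 st.py
python3 - <<'E'
from h import *
cv2.imwrite("pics/p_wrist.png",camera("wrist")[:,:,::-1])
E
```

```text
w 0.0549471885229417
9.35 mid [64.   5.3] z 0.0458 phi 38.41
right [ 36.6 -16.4] left [91.4 27.1] [ 2.  -2.3  0.4]
[[ 0.    -0.834  0.552]
 [ 0.     0.552  0.834]
 [-1.    -0.     0.   ]]
chute x in tool [ 3.000e-04 -6.212e-01  7.836e-01]
```

View pics/p_wrist.png

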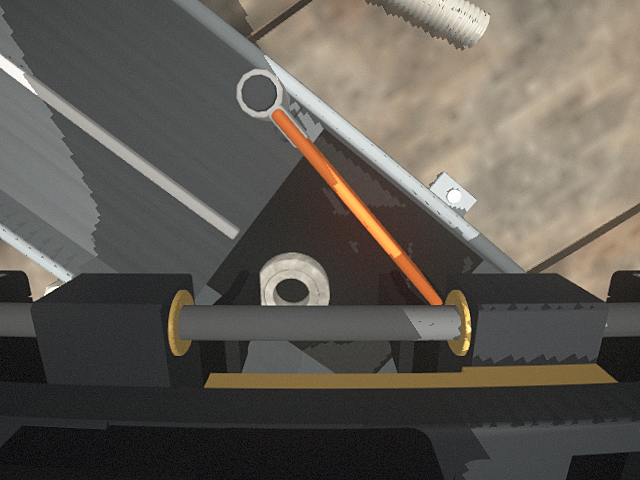

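>>> {"name": "arm_command", "arguments": {
  "targets": [
    [95, -4, 0, 0, 0, 0, 0],
    [85, -5, 3, -3.8, 0.04, 0, 0],
    [65, -5, 5, -6.3, 0.08, 0, 0],
    [50, -5, 7, -8.8, 0.12, 0, 0],
    [30, -5, 9, -11.3, 0.16, 0, 0],
    [10, -5, 11, -13.8, 0.2, 0, 0],
    [0, -5, 12, -15, 0.23, 0, 0],
    [0, -5, 12, -15, 0.23, 0, 0],
    [0, -5, 12, -15, 0.23, 0, 0]
  ]
}}

```text
time: 10.3
ee_pos: [0.6076, -0.0936, 0.0505]
eef_rot: [-0.26, 0.659, 0.261, 0.656]
ft_force: [-9.5, -3.6, 4.3]
width: 0.0861
```

```bash
python3 st.py
```

```text
w 0.08611423701815972
10.3 mid [42.2  5.6] z 0.0505 phi 25.2
right [ -3.5 -15.9] left [88.  27.1] [-9.5 -3.6  4.3]
[[-0.005 -0.686  0.728]
 [ 0.     0.728  0.686]
 [-1.     0.003 -0.003]]
chute x in tool [-0.0044 -0.4257  0.9049]
```

>>> {"name": "arm_command", "arguments": {
  "targets": [
    [0, 0, 4, -9, 0, 0, 0],
    [0, 0, 9, -19, 0, 0, 0],
    [0, 0, 14, -30, 0, 0, 0],
    [0, 0, 19, -41, 0, 0, 0],
    [0, 0, 24, -52, 0, 0, 0],
    [0, 0, 29, -63, 0, 0, 0],
    [0, 0, 34, -73, 0, 0, 0],
    [0, 0, 39, -83, 0, 0, 0],
    [0, 0, 44, -94, 0, 0, 0],
    [0, 0, 49, -104, 0, 0, 0]
  ]
}}

```text
time: 11.3
ee_pos: [0.4994, -0.1283, 0.0507]
eef_rot: [-0.261, 0.657, 0.262, 0.657]
ft_force: [0.6, 0.0, 0.9]
width: 0.0873
```

```bash
python3 look.py q;python3 st.py
```

```text
w 0.08719521972402494
11.4 mid [-71.8   5.9] z 0.0508 phi 25.21
right [-118.   -15.8] left [-25.5  27.7] [-0.2 -0.3  0.2]
[[-0.001 -0.686  0.728]
 [ 0.001  0.728  0.686]
 [-1.     0.001  0.   ]]
chute x in tool [-3.000e-04 -4.259e-01  9.048e-01]
```

View pics/q.png

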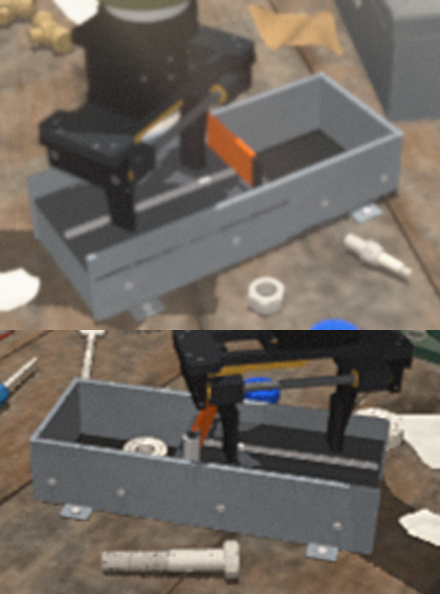

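Flap shut, and the scene view shows the bearing flat in the bin. Lift clear.

>>> {"name": "arm_command", "arguments": {
  "targets": [
    [0, -30, 0, 0, 0, 0, 0],
    [0, -75, 0, 0, 0, 0, 0],
    [0, -115, 0, 0, 0, 0, 0],
    [0, -150, -25, -10, 0, 0, 0],
    [0, -170, -50, -10, 0, 0, 0],
    [0, -170, -60, -10, 0, 0, 0],
    [0, -170, -60, -10, 0, 0, 0],
    [0, -170, -60, -10, 0, 0, 0],
    [0, -170, -60, -10, 0, 0, 0]
  ]
}}

```text
time: 12.3
ee_pos: [0.5338, -0.1782, 0.2197]
eef_rot: [-0.261, 0.658, 0.262, 0.656]
ft_force: [0.2, 0.1, -0.5]
width: 0.0874
```

```bash
python3 look.py r;python3 st.py
python3 - <<'E'
from h import *
cv2.imwrite("pics/r_wrist.png",camera("wrist")[:,:,::-1])
E
```

```text
w 0.08720947408829388
12.4 mid [-54.  -52.2] z 0.2202 phi 25.28
right [-100.2  -74.1] left [ -7.8 -30.4] [-0.5  0.8 -0.1]
[[-0.001 -0.687  0.727]
 [ 0.001  0.727  0.687]
 [-1.     0.001 -0.   ]]
chute x in tool [-8.000e-04 -4.270e-01  9.042e-01]
```

View pics/r_wrist.png

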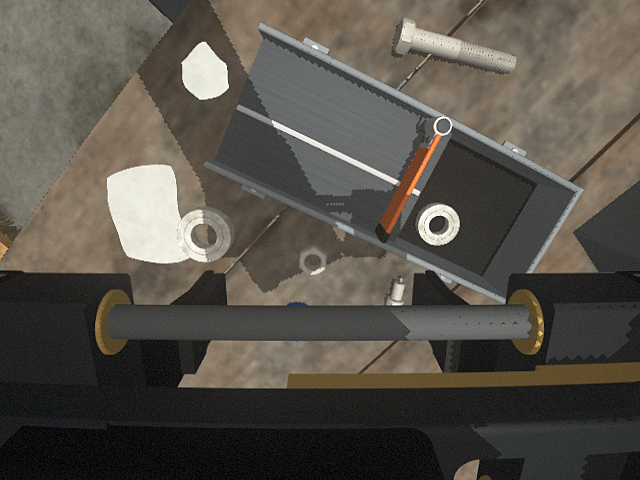

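View pics/r.png

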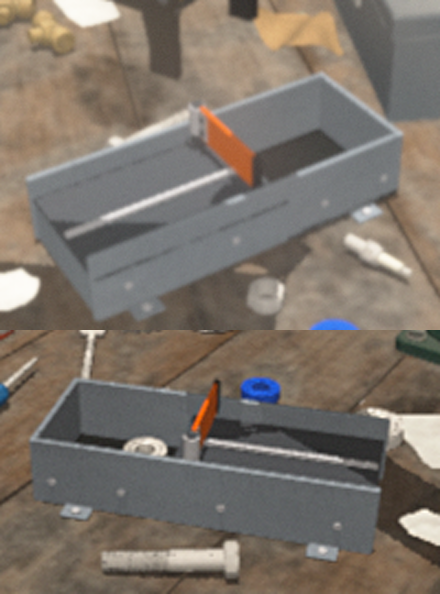

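The wrist view shows the bearing lying flat in the bin at about pixel (438, 225). The flap is shut at (385–440, 125–235), the nut, plug and bolt are in place, and the arm is clear.

```bash
python3 -c "
from bench import *
print(close_job())"
```

```text
the job is handed in; nothing more can be done
None
```

The worn bearing is in the catch bin, the flap is shut, and the job was handed in at about 12.4 s of the 38 s allowed.

- **Push:** With the gripper fully open, the left fingertip opened the flap. The right finger pushed the bearing along the groove at about 40 mm/s. By my geometry the flap was open about 0.8 rad while the bearing was still short of its plane, and about 1.3 rad when it dropped. In the pictures I took along the way, the bearing did not touch the flap.
- **Extra nudge:** The bearing first landed standing on its rim in the bin. With the flap still held open, I partly closed the fingers to bring the right one forward and tip the bearing flat. It was only pushed, not gripped.
- **Release:** I backed the fingers out along the chute so the flap swung shut behind them, then lifted clear.

**Last checks:**
- The bearing lies flat in the bin and the flap is shut.
- The nut, spark plug and bolt appear to be where they were; I compared them by eye only.
- The force reading is near zero, with the arm clear of everything. The highest I saw was about 12 N, while opening the flap.

**Disagreements:** The first chute position from the scene and side cameras differed by up to about 9 mm, so I used the wrist camera's fit instead (2.6 mm error at most). The flap's free edge also measured about 7 mm off its stated position in y. This caused no trouble.

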